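# Close the empty tray, draw out the nut tray

### The arm

A 7-joint arm with a two-finger parallel gripper is mounted at the origin on a cart in front of the work surface, level with it; the furniture and walls round the work are solid. World frame = base frame: x ahead of the robot, y to its left, z up, the work surface at z = 0. Lengths are in m, angles in degrees, forces in N, time in s.
With the tool pointing down it reaches from about 0.425 to 0.875 m from the base axis. Payload 4.7 kg.
Tool frame: the origin (TCP) lies midway between the tips of the shut fingers; the grasp point (between the pads) lies 19 mm behind it; z points along the fingers, y is the direction in which the jaws open and shut (so a half turn about z gives the same grasp; the last joint's range is limited). The gripper opens to 87 mm and grips with 3 to 60 N. Pads are 19 mm wide; open, the fingers measure 117 mm over their backs; the gripper's body (75 mm by 190 mm) begins 51 mm behind the grasp point.
Start: joints at [72.313, 18.392, -4.016, 83.108, 1.295, 78.541, -3.26], TCP at [0.206, -0.616, 0.223] pointing down, gripper open.
Joint ranges: [-163.93, 163.93], [-17.29, 119.83], [-79.2, 71.16], [3.27, 140.29], [-89.18, 269.18], [5.43, 117.66], [-154.24, 154.24]. Speed limits (degrees/s): [147.25, 147.25, 180, 180, 180, 180, 180].

### API

Orientations are given as [roll, pitch, yaw] about the fixed x, y, z axes, in that order (R = Rz(yaw) Ry(pitch) Rx(roll)).
In Python, from cell import env gives the robot as it stands.
- The arm moves only by the tool apply_moves, never from a script. Its argument "targets" is a list of rows, each a list of 2 entries, a list of its own where there are three numbers: the shift along the world's x, y, z in mm, then the turn, a rotation vector about the world's x, y, z in rad. A call has 1 to 8 rows; each row is the pose to reach, as a shift and turn from the pose commanded when the call began; what a row does not reach only later rows make up. A row lasts 1/10 s, in which the tool goes at most 50 mm and 8.59 degrees, less where a joint would pass 70% of its speed; a pose out of reach is approached as far as the arm can. A call with a gripper value outside its range is refused whole. "hand" is the finger opening in mm, from 0 to 87, set as the call begins (left out, the last holds). The fingers move at their own pace and stop on an object; "squeeze" is the grip in N (left out, the last holds). Time passes only in rows, so rows that repeat a pose let the fingers close. It gives the time, the measured TCP pose, the force and the opening at its end, in the units of the state.
- env.get_obs(): the state, without advancing time (a new reading comes with each control period).
- env.read_camera(name): name is "side" or "top"; returns a dict with "image" (384x512x3 uint8, red, green, blue), "camera_matrix" (3x3 intrinsics, pixels), "camera_from_world" (4x4, takes a point from world to camera coordinates). Camera axes: x right, y down, z forward; pixel columns grow to the right and rows downward; lengths in m; the calibration is good to about 2 mm. A picture is of the moment at which its call begins. There is no depth.
- env.sign_off(): hands the job in, once; it reports no verdict.
Trained networks look in a picture, given as the dict that the camera call returned (one of the last four; its "shot" number tells which), for a name from the list of things; names that differ only in an ending like _2 or _b are one class to them, and where a whole thing is asked for, a point or a joint stands for the part that bears it (a point fixed in the world has none). Each returns a list of dicts, best first, with "conf" (0 to 1); they miss things now and then, are a little off and sometimes report something else, mostly with a low value. They report only what shows in the picture. A call takes as long as a camera call.
- env.regions_of(picture, target): "region" (384x512 bool, what is visible of it) and "rect" ([left, top, right, bottom] in pixels, round what is visible of it).
The state is a dict: "time_s": time; "qpos": joint angles; "joint_velocities": joint speeds; "effort": joint torques, N m; "tool_pos": TCP position; "tool_rot": TCP orientation; "force": force on the tool from outside, world axes, zero at the start; "wrist_torque": the same for the moment, N m; "grip_width": finger opening in m.
Only numpy, scipy, OpenCV 4.12 (cv2) and the standard library are available. Lean on these libraries where they do the work, as an engineer would, in place of code of your own. Each camera call takes 0.05 s, during which the arm holds its last target. There are 200 camera calls.

### The job

Two low slide-tray units are screwed to the bench: push the narrow tray, which was left standing open, gently and fully home. Then hook a fingertip behind the lip of the wide tray and draw it out along its rail as far as it goes, so that the nuts in it can be got at. Do not pinch either lip, do not slam the trays, leave the nuts lying in their tray and leave the things around alone.

Things in the scene. Friction and masses are not known exactly. Their poses are not given: they have to be found in the camera images.
- wide_lip (a point): middle of the top edge of the wide tray's lip, 34 mm above the worktop; it moves with the tray. Its +x points into the housing, -x is the way the tray is drawn out, y along the lip, z up. Black upright lip, 7.5 mm thick (3.75 mm either side of this point in x) and 150 mm long in y, no handle.
- wide_tray (a joint): how far the wide tray is drawn out, in m: 0 fully home, 0.10 at its stop. It grows as the tray moves along -x of its lip point. About 2 N of sliding friction plus light damping, no spring: it stays where it is left. Between the lip and the tray's 44 mm high closing plate lies an open pull trough for a fingertip: 40 mm wide in x, as long as the lip, floor 9 mm above the worktop (25 mm below the lip's top).
- wide_housing: fixed grey sheet-metal housing of the wide tray, 150 mm deep (x), 168 mm wide (y), 50 mm high, screwed to the worktop; origin at the centre of its underside, the tray comes out towards its -x. With the tray home the middle of the lip is 124 mm from the origin along -x.
- narrow_lip (a point): middle of the top edge of the narrow tray's lip, 34 mm above the worktop; it moves with the tray. Its +x points into the housing, -x is the way the tray is drawn out, y along the lip, z up. Black upright lip, 7.5 mm thick (3.75 mm either side of this point in x) and 100 mm long in y, no handle.
- narrow_tray (a joint): how far the narrow tray is drawn out, in m: 0 fully home, 0.10 at its stop. It grows as the tray moves along -x of its lip point. About 2 N of sliding friction plus light damping, no spring: it stays where it is left. Between the lip and the tray's 44 mm high closing plate lies an open pull trough for a fingertip: 40 mm wide in x, as long as the lip, floor 9 mm above the worktop (25 mm below the lip's top).
- narrow_housing: fixed grey sheet-metal housing of the narrow tray, 150 mm deep (x), 118 mm wide (y), 50 mm high, screwed to the worktop; origin at the centre of its underside, the tray comes out towards its -x. With the tray home the middle of the lip is 124 mm from the origin along -x.
- nut_a: steel hexagon nut, 19x22x9 mm, lying loose in the wide tray (mostly hidden under the housing's top while the tray is home); origin at the centre of its underside.
- nut_b: steel hexagon nut, 19x22x9 mm, lying loose in the wide tray (mostly hidden under the housing's top while the tray is home); origin at the centre of its underside.
- tape_measure: tape measure, 43x79x66 mm, loose on the worktop to the right of the trays; a bystander to leave alone. Origin at the centre of its underside, its long side along its y.
- cutters: pair of side cutters, 52x169x14 mm, loose on the worktop to the left of the trays; a bystander to leave alone. Origin at the centre of its underside, its long side along its y.
- marker: marker pen, 10x134x12 mm, lying loose across the worktop in front of the trays, near the robot; a bystander to leave alone. Origin at the centre of its underside, its long side along its y.
- offcut_2: strip of wood, 32x200x19 mm, lying loose near the worktop's front edge on the left; a bystander to leave alone. Origin at the centre of its underside, its long side along its y.

How it is judged:
By the outcome, as a careful person would: the job done as asked, in the order asked, and still so for the second after the job is handed in, with the robot touching nothing.
It also fails if it takes over 43 s, if anything falls off the work surface, if the arm or the gripper's body presses on something with over 40 N, if the wrist force passes 120 N, or if a joint passes its speed limit or range.

## Working session

There is one attempt and no reset: what is moved stays moved. The work goes in short steps, Python scripts to look and compute and a tool call to move; the robot and the scene stay as the last step left them, time stands still between calls to the robot, and variables do not carry over. Pictures are saved under pics/ and viewed, about 8 in all and at most 12, crops included, and the job is handed in when it is done.

Besides the shell and the picture viewer there is one more tool, called after "Emit:" as a command line: name --argument value ..., lists and objects as JSON in quotes. apply_moves: Moves the arm, as the interface text tells. Its arguments: {"type":"object","properties":{"targets":{"type":"array","items":{"type":"array"}},"hand":{"type":"number"},"squeeze":{"type":"number"}},"required":["targets"]}

```bash
mkdir -p pics; ls
python3 - <<'E'
from cell import env
import cv2,numpy as np
o=env.get_obs();print({k:np.round(v,3) for k,v in o.items()})
for n in("top","side"):
    p=env.read_camera(n);cv2.imwrite(f"pics/{n}0.png",p["image"][:,:,::-1])
    print(n,p["camera_matrix"].tolist(),np.round(p["camera_from_world"],4).tolist())
    for t in("wide_lip","narrow_lip","wide_housing","narrow_housing","tape_measure","marker","cutters","offcut_2"):
        print(t,[(round(r["conf"],2),r["rect"]) for r in env.regions_of(p,t)][:3])
E
```

```text
pics
{'time_s': np.float64(0.0), 'qpos': array([72.314, 18.437, -4.015, 83.174,  1.295, 78.542, -3.261]), 'joint_velocities': array([ 0.038,  0.069,  0.08 ,  0.146, -0.043, -0.03 ,  0.056]), 'effort': array([-1.0000e-03, -4.9127e+01, -4.0400e-01, -3.1253e+01, -6.4000e-02,
        4.4000e-02,  0.0000e+00]), 'tool_pos': array([ 0.206, -0.616,  0.221]), 'tool_rot': array([-1.79892e+02,  6.00000e-03,  1.84950e+01]), 'force': array([ 0.081, -0.298,  0.27 ]), 'wrist_torque': array([-0.049, -0.028,  0.016]), 'grip_width': np.float64(0.087)}
top [[413.1739406797479, 0.0, 259.6791197278774], [0.0, 413.1739406797479, 197.4656259153037], [0.0, 0.0, 1.0]] [[0.0113, -0.9998, -0.0163, -0.012], [-0.9943, -0.0095, -0.1058, 0.5453], [0.1056, 0.0174, -0.9943, 1.2115], [0.0, 0.0, 0.0, 1.0]]
wide_lip [(0.59, [286.6, 161.0, 339.6, 192.0])]
narrow_lip [(0.85, [188.6, 156.0, 231.8, 203.7])]
wide_housing [(0.81, [286.5, 117.1, 355.1, 192.3])]
narrow_housing [(0.61, [190.9, 106.3, 247.2, 206.4])]
tape_measure [(0.74, [373.0, 187.2, 397.2, 202.9])]
marker [(0.71, [235.4, 236.2, 276.2, 237.9])]
cutters [(0.87, [107.4, 195.2, 163.5, 211.1])]
offcut_2 [(0.86, [163.4, 262.8, 232.7, 281.7])]
side [[457.09495151481616, 0.0, 261.83821847421456], [0.0, 457.09495151481616, 193.20762358757162], [0.0, 0.0, 1.0]] [[-0.942, -0.3351, -0.0165, 0.5009], [-0.1314, 0.4137, -0.9009, 0.1288], [0.3087, -0.8465, -0.4338, 1.2531], [0.0, 0.0, 0.0, 1.0]]
wide_lip [(0.82, [235.8, 169.2, 272.7, 195.8]), (0.21, [188.4, 208.6, 252.0, 242.1])]
narrow_lip [(0.65, [193.3, 210.2, 253.2, 245.9])]
wide_housing [(0.71, [198.5, 159.8, 270.9, 197.1])]
narrow_housing [(0.61, [149.9, 198.4, 249.2, 242.5])]
tape_measure [(0.76, [283.5, 148.1, 299.1, 168.8])]
marker [(0.59, [288.5, 207.3, 299.2, 230.6])]
cutters [(0.88, [188.2, 259.5, 221.4, 308.7])]
offcut_2 [(0.65, [304.3, 229.4, 325.9, 274.0])]
```

Run:
```python
import cv2
a=cv2.imread("pics/top0.png")[95:290,100:410];cv2.imwrite("pics/t0c.png",cv2.resize(a,None,fx=2.55,fy=2.55,interpolation=cv2.INTER_CUBIC))
a=cv2.imread("pics/side0.png")[135:320,140:340];cv2.imwrite("pics/s0c.png",cv2.resize(a,None,fx=3.2,fy=3.2,interpolation=cv2.INTER_CUBIC))
```

```text
(no output)
```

View pics/t0c.png

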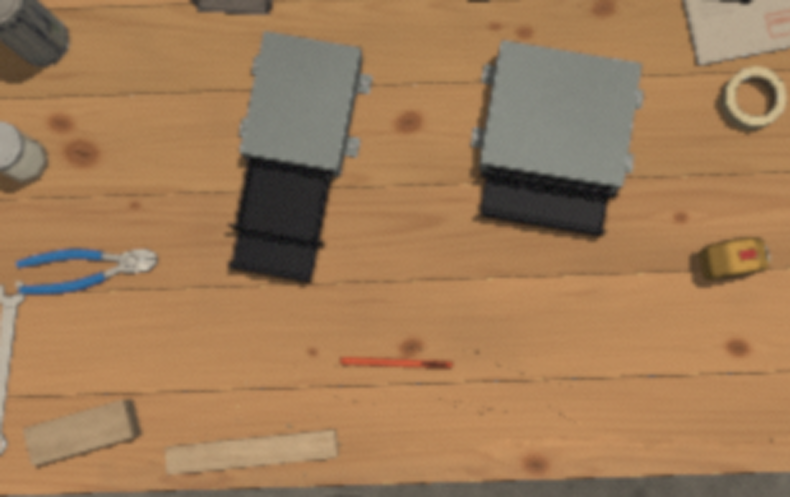

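View pics/s0c.png

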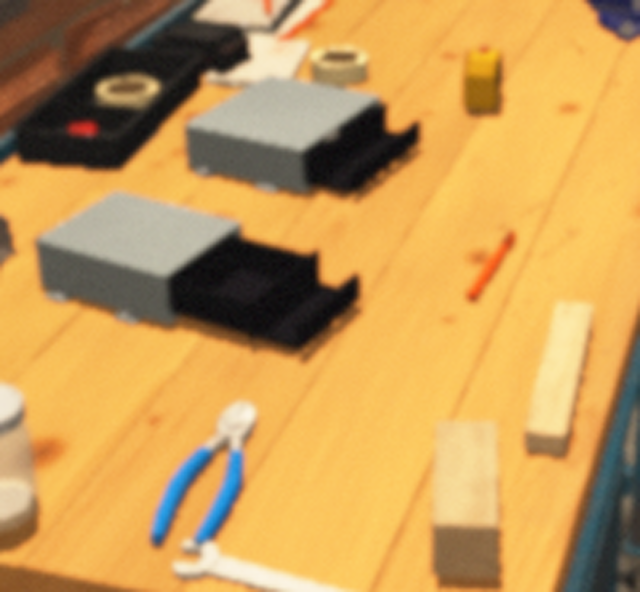

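```bash
cat > h.py <<'E'
import numpy as np,cv2
def ray(p,uv,z):
    K=p["camera_matrix"];T=p["camera_from_world"];R=T[:3,:3];c=-R.T@T[:3,3]
    uv=np.atleast_2d(uv);d=(R.T@np.linalg.inv(K)@np.c_[uv,np.ones(len(uv))].T).T
    return (c+d*((z-c[2])/d[:,2])[:,None])[:,:2]
def proj(p,X):
    T=p["camera_from_world"];q=(T[:3,:3]@np.atleast_2d(X).T).T+T[:3,3];q=(p["camera_matrix"]@q.T).T
    return q[:,:2]/q[:,2:]
E
python3 - <<'E'
from cell import env
from h import *
for n in("top","side"):
    p=env.read_camera(n);im=p["image"].astype(int)
    hsv=cv2.cvtColor(p["image"],cv2.COLOR_RGB2HSV)
    for t,w in(("wide",.168),("narrow",.118)):
        r=env.regions_of(p,t+"_housing")[0]["rect"];l,tp,ri,b=[int(v) for v in r]
        m=np.zeros((384,512),np.uint8);s=(slice(tp-5,b+5),slice(l-5,ri+5))
        thr=110 if n=="top" else 130
        m[s]=((hsv[...,1]<70)&(hsv[...,2]>thr))[s]
        m=cv2.morphologyEx(m,cv2.MORPH_OPEN,np.ones((7,7)))
        c=max(cv2.findContours(m,0,cv2.CHAIN_APPROX_NONE)[0],key=cv2.contourArea)[:,0].astype(float)
        X=ray(p,c,.05);R=cv2.minAreaRect((X*1000).astype(np.float32))
        print(n,t,"rect",np.round(R[0],1),np.round(R[1],1),R[2])
        ll=env.regions_of(p,t+"_lip")
        if ll:
            mm=ll[0]["region"].astype(np.uint8);c=cv2.findContours(mm,0,1)[0];c=max(c,key=cv2.contourArea)[:,0].astype(float)
            print("  lip hull z=.034",np.round(cv2.boxPoints(cv2.minAreaRect((ray(p,c,.034)*1000).astype(np.float32)))).tolist())
p=env.read_camera("top")
for t,uv in(("narrow",[(231,270),(310,283),(236,232),(320,243)]),("wide",[(480,217),(602,236)])):
    uv=np.array(uv)/2.55+[100,95];print(t,"front edge z=.034",np.round(ray(p,uv,.034)*1000).tolist())
p=env.read_camera("side")
for t,uv in(("narrow",[(358,277),(293,346)]),("wide",[(418,124),(345,190)])):
    uv=np.array(uv)/3.2+[140,135];print(t,"side lip",np.round(ray(p,uv,.034)*1000).tolist(),np.round(ray(p,uv,0)*1000).tolist())
for n in ["tape_measure","marker","cutters"]:
    p=env.read_camera("top");r=env.regions_of(p,n)[0]["rect"];print(n,np.round(ray(p,[(r[0],r[1]),(r[2],r[3])],.02)*1000).tolist())
E
```

```text
top wide rect [ 721.  -187.4] [173.6 148.4] 80.85237121582031
  lip hull z=.034 [[570.0, -240.0], [638.0, -252.0], [666.0, -93.0], [598.0, -81.0]]
top narrow rect [735.1 124.4] [119.2 148.3] 80.43594360351562
  lip hull z=.034 [[518.0, 106.0], [654.0, 82.0], [672.0, 185.0], [537.0, 210.0]]
side wide rect [ 722.9 -204.3] [154.8 236.9] 6.953699588775635
  lip hull z=.034 [[405.0, 1.0], [421.0, 0.0], [425.0, 126.0], [409.0, 127.0]]
side narrow rect [731.5 129.3] [114.9 145.5] 80.04773712158203
  lip hull z=.034 [[496.0, 103.0], [666.0, 77.0], [689.0, 229.0], [520.0, 255.0]]
narrow front edge z=.034 [[533.0, 200.0], [518.0, 107.0], [578.0, 196.0], [566.0, 96.0]]
wide front edge z=.034 [[598.0, -91.0], [577.0, -234.0]]
narrow side lip [[518.0, 121.0], [528.0, 245.0]] [[540.0, 65.0], [551.0, 195.0]]
wide side lip [[576.0, -219.0], [593.0, -40.0]] [[602.0, -294.0], [619.0, -105.0]]
tape_measure [[584.0, -351.0], [532.0, -437.0]]
marker [[437.0, 80.0], [415.0, -61.0]]
cutters [[552.0, 458.0], [501.0, 288.0]]
```

Emit:
apply_moves --targets '[[[35,36,10],[0,0,-0.06]],[[70,72,10],[0,0,-0.12]],[[105,108,10],[0,0,-0.18]],[[140,144,10],[0,0,-0.24]],[[175,180,10],[0,0,-0.3]],[[210,216,10],[0,0,-0.36]],[[245,252,10],[0,0,-0.42]],[[274,286,10],[0,0,-0.489]]]' --hand 0 --squeeze 20

```text
time_s: 2.6
tool_pos: [0.4818, -0.3285, 0.2329]
tool_rot: [180.0, -0.1, -9.6]
force: [0.5, -0.6, 1.0]
grip_width: 0.0312
```

Emit:
apply_moves --targets '[[[0,50,0],[0,0,0]],[[0,100,0],[0,0,0]],[[0,150,0],[0,0,0]],[[0,200,0],[0,0,0]],[[0,250,0],[0,0,0]],[[5,300,0],[0,0,0]],[[10,350,-20],[0,0,0]],[[15,400,-40],[0,0,0]]]'

```text
time_s: 3.4
tool_pos: [0.4949, 0.0637, 0.1963]
tool_rot: [180.0, -0.2, -9.5]
force: [0.8, -0.5, -0.3]
grip_width: 0.0001
```

Emit:
apply_moves --targets '[[[3,45,-30],[0,0,0]],[[5,75,-60],[0,0,0]],[[5,94,-90],[0,0,0]],[[5,94,-120],[0,0,0]],[[5,94,-135],[0,0,0]],[[5,94,-135],[0,0,0]]]'

```text
time_s: 4.0
tool_pos: [0.4979, 0.1548, 0.0588]
tool_rot: [179.9, 0.2, -9.5]
force: [-0.5, 0.2, 0.6]
grip_width: 0.0002
```

Emit:
apply_moves --targets '[[[0,8,-20],[0,0,0]],[[0,8,-36],[0,0,0]],[[0,8,-42],[0,0,0]],[[0,8,-42],[0,0,0]]]'

```text
time_s: 4.4
tool_pos: [0.4991, 0.1629, 0.0183]
tool_rot: [179.9, 0.1, -9.6]
force: [0.7, -0.3, -0.3]
grip_width: 0.0004
```

Run:
```python
from cell import env
from h import *
p=env.read_camera("side")
cv2.imwrite("pics/s1.png",cv2.resize(p["image"][140:280,120:360,::-1],None,fx=3,fy=3,interpolation=cv2.INTER_CUBIC))
print(env.get_obs()["tool_pos"])
```

```text
[0.49968168 0.1632099  0.01898466]
```

View pics/s1.png

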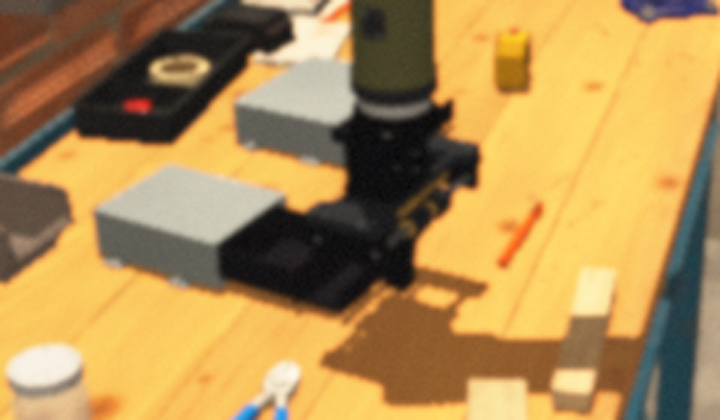

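Emit:
apply_moves --targets '[[[3.9,-0.7,0],[0,0,0]],[[7.9,-1.3,0],[0,0,0]],[[11,-1.8,0],[0,0,0]],[[14,-2.3,0],[0,0,0]],[[17,-2.8,0],[0,0,0]],[[20,-3.3,0],[0,0,0]],[[23,-3.8,0],[0,0,0]],[[26,-4.3,0],[0,0,0]]]'

```text
time_s: 5.25
tool_pos: [0.525, 0.1595, 0.0185]
tool_rot: [180.0, 0.1, -9.5]
force: [-2.5, 0.5, 1.2]
grip_width: 0.0005
```

Emit:
apply_moves --targets '[[[4,-0.7,0],[0,0,0]],[[8,-1.4,0],[0,0,0]],[[12,-2.1,0],[0,0,0]],[[16,-2.7,0],[0,0,0]],[[20,-3.4,0],[0,0,0]],[[24,-4.1,0],[0,0,0]],[[28,-4.7,0],[0,0,0]],[[32,-5.4,0],[0,0,0]]]'

```text
time_s: 6.05
tool_pos: [0.5577, 0.1539, 0.0186]
tool_rot: [180.0, 0.0, -9.5]
force: [-2.8, -0.1, 0.8]
grip_width: 0.0002
```

Emit:
apply_moves --targets '[[[4,-0.7,0],[0,0,0]],[[8,-1.4,0],[0,0,0]],[[12,-2.1,0],[0,0,0]],[[16,-2.7,0],[0,0,0]],[[20,-3.4,0],[0,0,0]],[[23,-3.9,0],[0,0,0]],[[26,-4.4,0],[0,0,0]],[[28,-4.7,0],[0,0,0]]]'

```text
time_s: 6.85
tool_pos: [0.5856, 0.1491, 0.0186]
tool_rot: [180.0, 0.0, -9.5]
force: [-1.3, -0.4, -0.7]
grip_width: 0.0004
```

Emit:
apply_moves --targets '[[[2,-0.3,0],[0,0,0]],[[4,-0.7,0],[0,0,0]],[[6,-1,0],[0,0,0]],[[7.5,-1.3,0],[0,0,0]],[[9,-1.5,0],[0,0,0]],[[10,-1.7,0],[0,0,0]],[[11,-1.9,0],[0,0,0]]]'

```text
time_s: 7.55
tool_pos: [0.5965, 0.1474, 0.0187]
tool_rot: [180.0, 0.0, -9.5]
force: [-2.2, -0.9, -1.2]
grip_width: 0.0004
```

Emit:
apply_moves --targets '[[[1,-0.2,0],[0,0,0]],[[2,-0.3,0],[0,0,0]]]'

```text
time_s: 7.75
tool_pos: [0.5983, 0.1471, 0.0187]
tool_rot: [180.0, 0.0, -9.5]
force: [-4.6, -0.7, 0.4]
grip_width: 0.0006
```

Emit:
apply_moves --targets '[[[1,-0.2,0],[0,0,0]],[[2,-0.3,0],[0,0,0]]]'

```text
time_s: 7.95
tool_pos: [0.5983, 0.1471, 0.0186]
tool_rot: [179.9, 0.2, -9.5]
force: [-9.1, -1.9, 5.2]
grip_width: 0.0006
```

Emit:
apply_moves --targets '[[[-4,0.7,0],[0,0,0]],[[-12,2,0],[0,0,0]],[[-25,4,0],[0,0,0]],[[-25,4,30],[0,0,0]],[[-25,4,70],[0,0,0]],[[-20,-20,100],[0,0,0]],[[-10,-65,100],[0,0,0]],[[0,-115,100],[0,0,0.006]]]'

```text
time_s: 8.75
tool_pos: [0.602, 0.0339, 0.1213]
tool_rot: [-179.9, -0.4, -8.9]
force: [0.8, -0.7, -0.0]
grip_width: 0.0
```

Emit:
apply_moves --targets '[[[6,-45,0],[0,0,0]],[[12,-90,0],[0,0,0]],[[18,-135,0],[0,0,0]],[[21,-175,0],[0,0,0]],[[21,-203,-15],[0,0,0]],[[21,-203,-35],[0,0,0]],[[21,-203,-35],[0,0,0]]]'

```text
time_s: 9.45
tool_pos: [0.6194, -0.171, 0.0812]
tool_rot: [-180.0, 0.2, -9.3]
force: [-0.8, 1.4, -0.9]
grip_width: 0.0003
```

Run:
```python
from cell import env
from h import *
print(env.get_obs()["tool_pos"])
p=env.read_camera("top");q=env.read_camera("side")
a=cv2.resize(p["image"][95:225,170:380,::-1],(780,483),interpolation=cv2.INTER_CUBIC);cv2.imwrite("pics/t2.png",a)
a=cv2.resize(q["image"][120:260,120:320,::-1],(780,546),interpolation=cv2.INTER_CUBIC);cv2.imwrite("pics/s2.png",a)
```

```text
[ 0.61939624 -0.17096155  0.0811641 ]
```

View pics/t2.png

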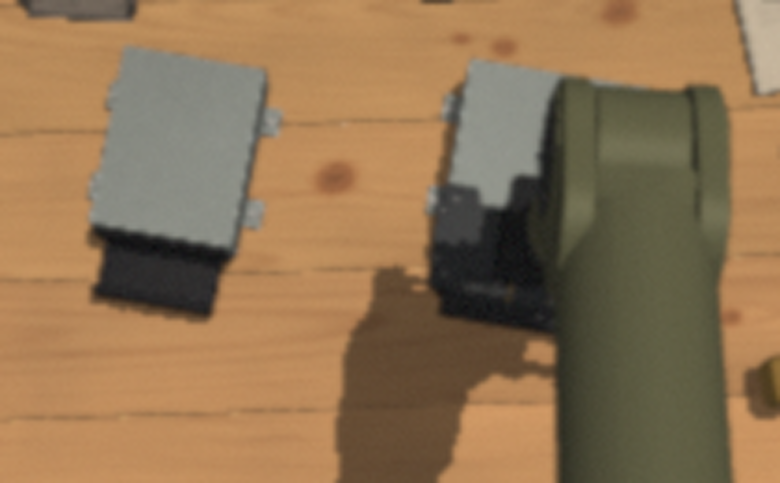

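View pics/s2.png

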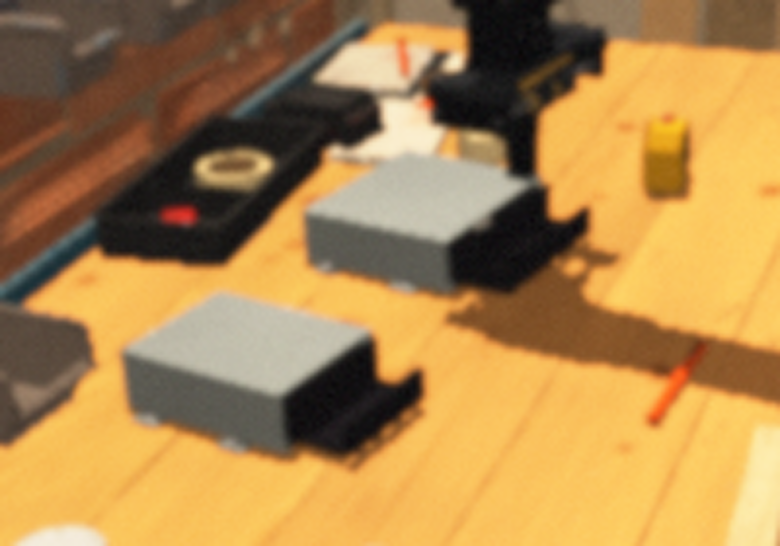

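Narrow tray is home: its trough shows just in front of the housing, like the wide one's. The fingers stand above the wide trough. I'll lower them slowly.

Emit:
apply_moves --targets '[[[1,0,-12],[0,0,0]],[[1,0,-24],[0,0,0]],[[1,0,-30],[0,0,0]],[[1,0,-36],[0,0,0]],[[1,0,-41],[0,0,0]],[[1,0,-45],[0,0,0]]]'

```text
time_s: 10.15
tool_pos: [0.6222, -0.1701, 0.0382]
tool_rot: [180.0, 0.0, -9.2]
force: [0.1, 1.1, 0.7]
grip_width: 0.0002
```

Emit:
apply_moves --targets '[[[0,0,-4],[0,0,0]],[[0,0,-8],[0,0,0]],[[0,0,-12],[0,0,0]],[[0,0,-15],[0,0,0]],[[0,0,-17],[0,0,0]],[[0,0,-17],[0,0,0]]]'

```text
time_s: 10.75
tool_pos: [0.622, -0.1701, 0.0213]
tool_rot: [-180.0, 0.0, -9.2]
force: [-0.0, 0.3, -0.5]
grip_width: 0.0006
```

Emit:
apply_moves --targets '[[[-2,0.3,-2],[0,0,0]],[[-4,0.6,-3],[0,0,0]],[[-6,1,-3],[0,0,0]],[[-7.5,1.2,-3],[0,0,0]],[[-9,1.4,-3],[0,0,0]],[[-10.5,1.7,-3],[0,0,0]],[[-12,1.9,-3],[0,0,0]],[[-14,2.2,-3],[0,0,0]]]'

```text
time_s: 11.55
tool_pos: [0.6087, -0.168, 0.0188]
tool_rot: [180.0, -0.1, -9.2]
force: [1.7, 0.1, -1.8]
grip_width: 0.0008
```

Emit:
apply_moves --targets '[[[-2,0.3,0],[0,0,0]],[[-4,0.6,0],[0,0,0]],[[-6,1,0],[0,0,0]],[[-8.5,1.4,0],[0,0,0]],[[-11,1.8,0],[0,0,0]],[[-13.5,2.2,0],[0,0,0]],[[-16,2.6,0],[0,0,0]],[[-19,3.1,0],[0,0,0]]]'

```text
time_s: 12.35
tool_pos: [0.5891, -0.1648, 0.0188]
tool_rot: [180.0, -0.0, -9.2]
force: [2.3, 0.7, -0.9]
grip_width: 0.0005
```

Emit:
apply_moves --targets '[[[-3,0.5,0],[0,0,0]],[[-6,1,0],[0,0,0]],[[-9,1.5,0],[0,0,0]],[[-12,1.9,0],[0,0,0]],[[-15,2.4,0],[0,0,0]],[[-18,2.9,0],[0,0,0]],[[-21,3.4,0],[0,0,0]],[[-24,3.9,0],[0,0,0]]]'

```text
time_s: 13.15
tool_pos: [0.565, -0.1609, 0.0188]
tool_rot: [180.0, -0.0, -9.2]
force: [2.2, 0.3, 0.1]
grip_width: 0.0006
```

Emit:
apply_moves --targets '[[[-3,0.5,0],[0,0,0]],[[-6,1,0],[0,0,0]],[[-9,1.5,0],[0,0,0]],[[-12,1.9,0],[0,0,0]],[[-15,2.4,0],[0,0,0]],[[-18,2.9,0],[0,0,0]],[[-21,3.4,0],[0,0,0]],[[-24,3.9,0],[0,0,0]]]'

```text
time_s: 13.95
tool_pos: [0.541, -0.157, 0.0187]
tool_rot: [180.0, -0.0, -9.2]
force: [2.4, -0.7, 1.0]
grip_width: 0.0005
```

Emit:
apply_moves --targets '[[[-3,0.5,0],[0,0,0]],[[-6,1,0],[0,0,0]],[[-9,1.5,0],[0,0,0]],[[-12,1.9,0],[0,0,0]],[[-15,2.4,0],[0,0,0]],[[-17,2.8,0],[0,0,0]],[[-19,3.1,0],[0,0,0]],[[-20.5,3.3,0],[0,0,0]]]'

```text
time_s: 14.75
tool_pos: [0.5206, -0.1537, 0.0187]
tool_rot: [180.0, 0.0, -9.2]
force: [1.6, 0.2, 0.9]
grip_width: 0.0001
```

Emit:
apply_moves --targets '[[[-1.5,0.2,0],[0,0,0]],[[-3,0.5,0],[0,0,0]],[[-4,0.6,0],[0,0,0]],[[-5,0.8,0],[0,0,0]],[[-6,1,0],[0,0,0]]]'

```text
time_s: 15.25
tool_pos: [0.515, -0.1527, 0.0187]
tool_rot: [180.0, -0.0, -9.2]
force: [3.4, -0.7, -1.7]
grip_width: 0.0008
```

Emit:
apply_moves --targets '[[[-1,0.2,0],[0,0,0]],[[-2,0.3,0],[0,0,0]],[[-3,0.5,0],[0,0,0]]]'

```text
time_s: 15.55
tool_pos: [0.5149, -0.1528, 0.0189]
tool_rot: [-180.0, -0.4, -9.2]
force: [12.5, -1.7, -8.7]
grip_width: 0.0003
```

Firm stop reached. I'll back off inside the trough, lift out and withdraw.

Emit:
apply_moves --targets '[[[2,-0.3,0],[0,0,0]],[[5,-0.8,0],[0,0,0]],[[9,-1.5,0],[0,0,0]],[[11,-1.8,0],[0,0,0]],[[11,-1.8,8],[0,0,0]],[[11,-1.8,20],[0,0,0]],[[11,-1.8,45],[0,0,0]],[[11,-1.8,90],[0,0,0]]]'

```text
time_s: 16.35
tool_pos: [0.5203, -0.1534, 0.108]
tool_rot: [-179.9, 0.3, -9.2]
force: [1.1, -1.2, 0.4]
grip_width: 0.0004
```

Emit:
apply_moves --targets '[[[0,0,50],[0,0,0]],[[0,-40,90],[0,0,0]],[[-10,-90,90],[0,0,0]],[[-30,-135,90],[0,0,0]],[[-60,-175,90],[0,0,0]],[[-95,-210,90],[0,0,0]],[[-130,-245,90],[0,0,0]],[[-130,-245,90],[0,0,0]]]'

```text
time_s: 17.15
tool_pos: [0.3857, -0.4056, 0.1996]
tool_rot: [179.8, 0.1, -9.9]
force: [0.5, 0.1, 0.3]
grip_width: 0.0009
```

Run:
```python
from cell import env
from h import *
o=env.get_obs();print(o["time_s"],o["tool_pos"],o["force"])
p=env.read_camera("top");q=env.read_camera("side")
for t in("tape_measure","marker","cutters","offcut_2","nut_a"):
    for c in(p,q): print(t,[(round(r["conf"],2),r["rect"]) for r in env.regions_of(c,t)][:2])
a=cv2.resize(p["image"][95:245,150:400,::-1],(790,474),interpolation=cv2.INTER_CUBIC);cv2.imwrite("pics/t3.png",a)
a=cv2.resize(q["image"][120:260,120:320,::-1],(780,546),interpolation=cv2.INTER_CUBIC);cv2.imwrite("pics/s3.png",a)
```

```text
17.15 [ 0.38574144 -0.40560622  0.19962641] [0.48274036 0.13041676 0.25157232]
tape_measure [(0.92, [373.5, 188.3, 402.2, 203.5])]
tape_measure [(0.49, [282.3, 147.7, 298.7, 171.9])]
marker [(0.38, [193.4, 156.8, 233.3, 178.2])]
marker [(0.65, [288.1, 210.5, 298.2, 229.1])]
cutters [(0.92, [109.5, 196.3, 162.4, 212.5])]
cutters [(0.97, [188.3, 262.5, 221.2, 307.0])]
offcut_2 [(0.63, [163.0, 263.5, 229.8, 279.8])]
offcut_2 [(0.97, [305.0, 233.4, 327.2, 276.3])]
nut_a []
nut_a [(0.67, [234.9, 170.0, 296.0, 200.7])]
```

View pics/t3.png

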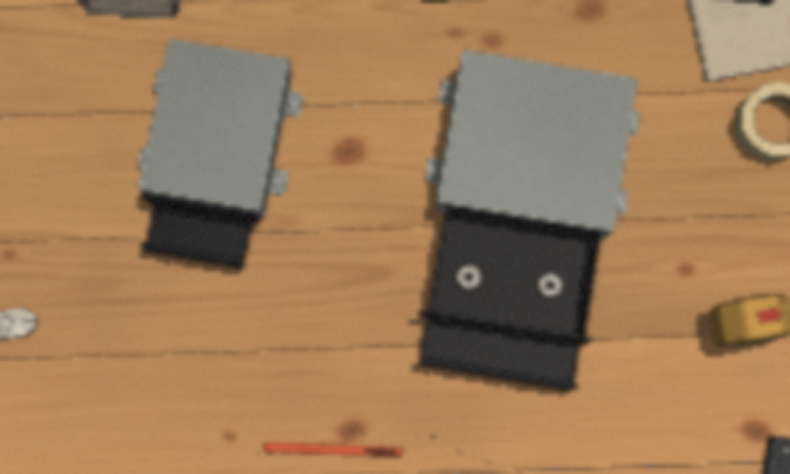

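View pics/s3.png

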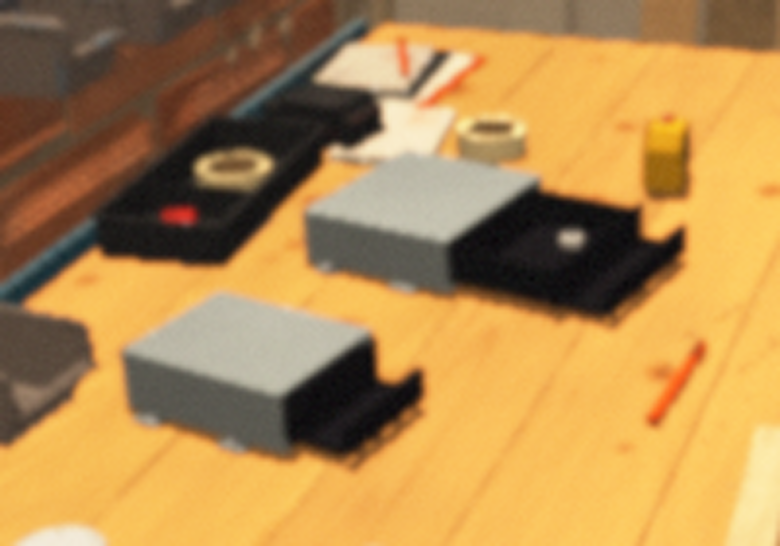

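Run:
```python
from cell import env
from h import *
p=env.read_camera("top")
for n,o,yaw,uv in(("narrow",(735.1,124.4),-9.5,[(145,255),(241,268)]),("wide",(721,-187.4),-9.15,[(418,368),(573,389)])):
    x=ray(p,np.array(uv)/3.16+[150,95],.0).mean(0)*1000
    d=np.deg2rad(yaw);print(n,"open mm ~",-(x-o)@[np.cos(d),np.sin(d)]-127.75)
print(env.sign_off())
```

```text
narrow open mm ~ 0.6923034632017107
wide open mm ~ 99.61332658719968
the job is handed in; nothing more can be done
None
```

I pushed the narrow tray gently home with the closed fingers. I then hooked the closed fingertips behind the wide tray's lip and drew it out slowly to its stop. After that I lifted the gripper clear and handed the job in, at about 17 s on the robot's clock.

**Trays:** both came to a firm stop, at about 9 N for the narrow tray and 12.5 N for the wide one. The last overhead picture puts the narrow tray about 0.7 mm from home, within measuring error. It puts the wide tray about 99.6 mm out of 100 mm.

**Nuts:** both lie flat in the wide tray in the overhead picture. The side picture shows only one of them.

**Bystanders:** the tape measure, cutters and wood strip were found where they started, within the detector's scatter.

**Checks that disagreed:** in the last overhead picture the detector wrongly placed the marker on the narrow tray, with low confidence. The pictures show it still lying on the bench, and the side detection matches its starting place. The detector also found no nuts from above, although both are plain in the picture.

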